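Set the coffee dripper arm at its mark and hold its cam lever shut

TASK

The dripper arm of the coffee stand lies slack at the bottom of its post with its cam lever open: take the arm's handle and the lever together in a light grip, raise the arm until the top of its collar is level with the lower edge of the rubber marker ring on the post, keep it there for a moment with the dripper ring over the drip tray, and only then squeeze the lever fully shut alongside the handle. Finish while still gripping handle and lever, holding the arm at the mark, because the full dripper is set into the ring next. Leave the other things on the counter where they are.

Things in the scene. Friction and masses are not known exactly. Their poses are not given: they have to be found in the camera images.
- stand: coffee dripper stand, fixed to the counter: teak base 200 x 140 x 22 mm, upright steel post 16 mm thick, top 280 mm above the counter. Origin on the post's axis at counter height; x runs from the post to the drip tray. The base reaches from 25 mm behind the post (-x) to 175 mm before it. The arm's handle points roughly along -x, towards the robot, over bare counter
- handle: the place to grip on the dripper arm: origin in the middle of the aluminium handle bar's section, 77 mm from the post's axis, 105 mm above the counter at the start. x runs along the handle towards the post and on to the dripper ring, z up. The bar is 14 mm thick (y), 22 mm tall and ends 17 mm past this point (-x). The cam lever lies on its +y side; nothing is on its -y side
- lever: finger part of the steel cam lever: origin at the centre of its upright thumb roll (12 mm thick, 24 mm tall, same height as handle), 50 mm from the upright pivot pin, which lies on the arm 30 mm from the post's axis towards the handle and 18 mm to +y. Shut: roll 18 mm beside the handle's middle plane, together 31 mm wide; 0.5 rad open: 55 mm wide. Its axes turn with the lever
- cam_lever (a joint): angle of the cam lever, rad: 0 shut, 0.6 fully open, 0.40 to 0.52 at the start. Stiff: stays where left, about 10 N on the roll moves it, up to 20 N in the last 0.2 rad, where the cam bites on the post, snaps over and clamps the arm. A grip of 4 to 8 N, or fingers closed only some mm past first touch, holds and lifts the arm without shutting it; 25 N shuts it, and the slack arm then swings about -0.17 rad
- height (a joint): how far the arm stands above its bottom stop, m: 0 at the start, 0.140 at most. The arm weighs 0.3 to 0.5 kg; while the lever is open it slides freely and drops to the stop when let go
- swing (a joint): swing of the arm about the post, rad, counter-clockwise from above: 0 has the dripper ring right over the drip tray (handle along -x of the stand), +-0.3 at the start, +-0.6 at most. Free while the lever is open
- collar_top (a point): centre of the top face of the arm's round collar (34 mm wide, 30 mm tall) on the post's axis; 120 mm above the counter when height is 0
- mark (a point): on the post's axis at the lower edge of the black rubber marker ring (24 mm wide, 6 mm tall) on the post, 175 to 225 mm above the counter. The ring is only a mark and stops nothing
- ring (a point): centre of the steel dripper ring (91 mm outside diameter, bar 7 mm thick) of the arm, 100 mm from the post's axis, opposite the handle
- tray (a point): centre of the round steel drip tray (100 mm wide) on the stand's base, 100 mm from the post's axis
- tumbler: stainless steel drinking tumbler, 72 mm wide, 98 mm tall, beside the stand; origin under its centre
- davara: shallow stainless steel saucer bowl, 104 mm wide, 42 mm tall, on the other side of the stand; origin under its centre
- whistle_weight: turned steel pressure cooker whistle weight, 30 mm wide, 47 mm tall, beside the stand; origin under its centre
- valve_cap: small plastic safety valve cap, 25 mm wide, 17 mm tall, beside the stand; origin under its centre
- cooker_lid: aluminium pressure cooker lid, 224 mm wide with a black handle, 43 mm tall, on the counter right of the stand; origin under its centre
- gasket: grey silicone gasket ring lying flat, 200 mm wide, 10 mm tall, left of the stand; origin under its centre
- glass_jar: glass jar with closed hinged steel lid, 76 mm wide, 80 mm tall, left behind the stand; origin under its centre

How it is judged:
By the outcome, as a careful person would: the job done as asked, in the order asked, and still so for the second after the job is handed in, while the arm keeps its last pose, push and grip.
It also fails if it takes over 38 s, if anything falls off the work surface, if the arm or the gripper's body presses on something with over 40 N, if the wrist force passes 120 N, or if a joint passes its speed limit or range.

ROBOT

A 7-joint arm with a two-finger parallel gripper is mounted at the origin on the work surface. World frame = base frame: x ahead of the robot, y to its left, z up, the work surface at z = 0. Lengths are in mm, angles in rad, forces in N, time in s.
With the tool pointing down it reaches from about 400 to 850 mm from the base axis. Payload 10.4 kg.
Tool frame: the origin (TCP) lies on the centre line of the jaws, within the pads' length; the fingertips stand 11 mm ahead of it and the grasp point (between the pads) lies 8 mm behind it (r.finger_overhang is the distance from the TCP to the fingertips, in mm); z points along the fingers, y is the direction in which the jaws open and shut (so a half turn about z gives the same grasp; the last joint's range is limited). The gripper opens to 87 mm and grips with 3 to 60 N. Pads are 19 mm wide; open, the fingers measure 117 mm over their backs; the gripper's body (75 mm by 190 mm) begins 51 mm behind the grasp point.
Start: joints at [1.272, 0.332, -0.065, 1.46, 0.022, 1.35, -0.088], TCP at [170.219, -601.395, 233.576] pointing down, gripper open.
Joint ranges: [-2.6, 2.6], [-0.5, 2.12], [-1.47, 1.34], [0.16, 2.42], [-1.27, 4.41], [0.06, 2.06], [-2.6, 2.6]. Speed limits (rad/s): [2.22, 2.22, 2.79, 2.79, 3.14, 3.14, 3.14].

INTERFACE

Orientations are given as a unit quaternion [x, y, z, w].
In Python, from bench import r, hand, kin, viewer, job_done gives the robot as it stands. Calls block until the motion is done:
- r.move_to(position, orientation): joint-space move of the TCP to a pose.
- r.line_to(position, rot=None, max_speed=150, force_limit=None): straight line of the TCP; rot=None keeps the orientation; max_speed is the mean speed in mm/s. With force_limit (N) it stops when the force on the tool has changed by that much, and returns True; else False.
- r.goto_joints(angles): joint-space move.
- hand.ungrasp() and hand.grab(strength=None): open the fingers fully, or close them until they stop; strength is the grip in N (None keeps the last).
- r.hold(seconds).
- kin.solve_ik(position, orientation): joint angles nearest the present ones, or None.
- viewer.get_image(name): name is "scene" or "top" or "wrist"; returns a dict with "color" (480x640x3 uint8, red, green, blue), "z_map" (480x640 float32, mm along the optical axis (not along the pixel's ray), 0 where there is no reading), "fx", "fy", "cx", "cy" (pixels), "k1" (the pictures are not rectified: a ray, as slopes to the right and down, at radius r is drawn at 1 + k1 r^2 times it, then the intrinsics apply), "world_from_camera" (4x4, takes a point from camera to world coordinates); the wrist camera has in their place "T_tool_cam" (4x4, takes a point from camera to tool coordinates, whose origin is the TCP and whose axes are the flange's). Camera axes: x right, y down, z forward; pixel columns grow to the right and rows downward; lengths in mm; the calibration is good to about 2 mm. A picture is of the moment at which its call begins: read the wrist's pose just before it.
A pose or a line that the arm cannot do raises r.MotionError and nothing moves.
- job_done(): hands the job in, once; it reports no verdict.
Readings, each from a call of its own:
- r.read_time_s(): time.
- r.read_joint_pos(): joint angles.
- r.read_qd(): joint speeds.
- r.read_effort(): joint torques, N m.
- r.read_eef_pos(): TCP position.
- r.read_tool_rot(): TCP orientation.
- r.read_force(): force on the tool from outside, world axes, zero at the start.
- r.read_wrist_torque(): the same for the moment, N m.
- r.read_width(): finger opening in mm.
Only numpy, scipy, OpenCV 4.12 (cv2) and the standard library are available. Lean on these libraries where they do the work, as an engineer would, in place of code of your own. Each camera call takes 0.05 s, during which the arm holds its last target. There are 200 camera calls.

## Working session

There is one attempt and no reset: what is moved stays moved. The work goes in short steps, each a Python script; the robot and the scene stay as the last script left them, time stands still between calls to the robot, and variables do not carry over. Pictures are saved under pics/ and viewed, about 8 in all and at most 12, crops included, and the job is handed in when it is done.

```bash
ls; mkdir -p pics; cat > h.py <<'E'
import numpy as np, cv2
from bench import r, hand, kin, viewer, job_done
def snap(n):
    d=viewer.get_image(n); np.savez('pics/last_'+n+'.npz',**d); return d
def cloud(d,T=None):
    T=d['world_from_camera'] if T is None else T
    v,u=np.mgrid[:480,:640]; z=d['z_map'].astype(float)
    p=np.stack([(u-d['cx'])/d['fx'],(v-d['cy'])/d['fy']],-1)
    q=p.copy()
    for _ in range(8): q=p/(1+d['k1']*(q**2).sum(-1,keepdims=True))
    P=np.concatenate([q*z[...,None],z[...,None]],-1)
    return P@T[:3,:3].T+T[:3,3]
def save(n,im): cv2.imwrite('pics/'+n+'.png',im[...,::-1])
E
python3 - <<'E'
from h import *
a=snap('scene');b=snap('top');save('scene1',a['color']);save('top1',b['color'])
print(r.read_time_s(),r.read_tool_rot(),r.read_width())
for d in(a,b):print(d['fx'],d['k1'],d['world_from_camera'].round(3).tolist())
E
```

```text
pics
0.1 [ 9.90505021e-01  1.37475150e-01 -1.02822662e-04 -6.12485406e-04] 86.73544699186539
586.9501521024334 -0.04922781150126937 [[-0.878, 0.255, -0.406, 1218.858], [0.479, 0.477, -0.737, 1114.205], [0.006, -0.841, -0.541, 993.607], [0.0, 0.0, 0.0, 1.0]]
564.006679984057 -0.16369010129929443 [[0.013, -0.983, 0.182, 278.833], [-1.0, -0.011, 0.011, -24.215], [-0.009, -0.182, -0.983, 1864.196], [0.0, 0.0, 0.0, 1.0]]
```

View pics/scene1.png

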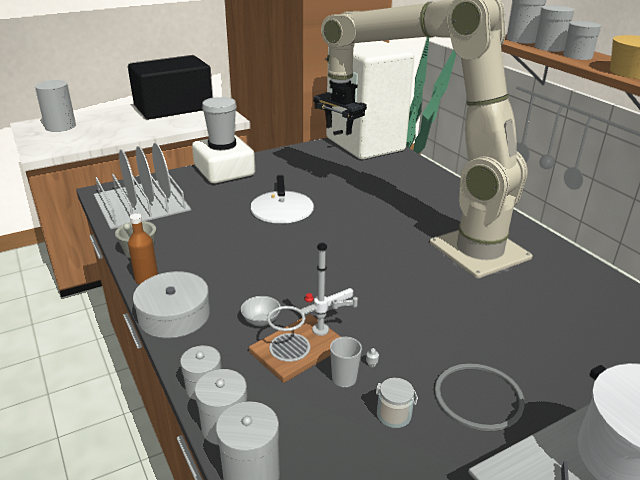

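View pics/top1.png

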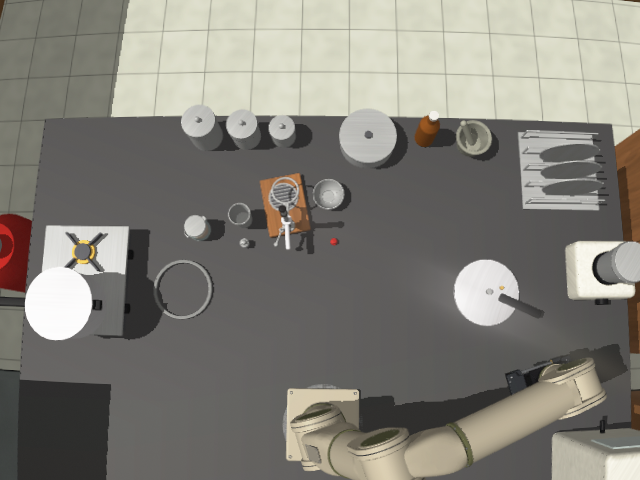

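The scene view shows the stand at about (320,300), with the post top at (321,246) and the handle to the right at (350,293). The top view shows the base at (262-308, 176-236) and the handle at (288,240). Next I'll take rough coordinates from the depth maps.

```bash
cat > q.py <<'E'
from h import *
S=dict(np.load('pics/last_scene.npz'));T=dict(np.load('pics/last_top.npz'))
C=cloud(T);c=C[165:260,220:350].reshape(-1,3)
im=cv2.resize(S['color'][230:390,220:400],None,fx=4,fy=4,interpolation=cv2.INTER_CUBIC)
t=cv2.resize(T['color'][165:260,225:350],None,fx=5,fy=5,interpolation=cv2.INTER_CUBIC)
save('sc2',im);save('top2',t)
for n,uv in dict(post=(283,210),handle=(288,240),tray=(284,192),basecorner=(265,180)).items():
    print(n,C[uv[1],uv[0]].round(0))
Cs=cloud(S)
for uv in [(321,246),(322,265),(320,300),(345,295),(353,301),(345,340),(372,355)]: print(uv,Cs[uv[1],uv[0]].round(0))
print(viewer.get_image('wrist')['T_tool_cam'].round(2).tolist())
E
python3 q.py
```

```text
post [642. 122. 273.]
handle [581. 117. 120.]
tray [759. 142.  34.]
basecorner [804. 209.  21.]
(321, 246) [653. 127. 279.]
(322, 265) [654. 135. 232.]
(320, 300) [653. 125. 122.]
(345, 295) [580. 123. 110.]
(353, 301) [578. 158. 115.]
(345, 340) [653. 246.  88.]
(372, 355) [593. 274.  37.]
[[-0.0, -0.97, -0.24, 65.54], [1.0, -0.0, -0.0, 0.22], [0.0, -0.24, 0.97, -151.94], [0.0, 0.0, 0.0, 1.0]]
```

View pics/sc2.png

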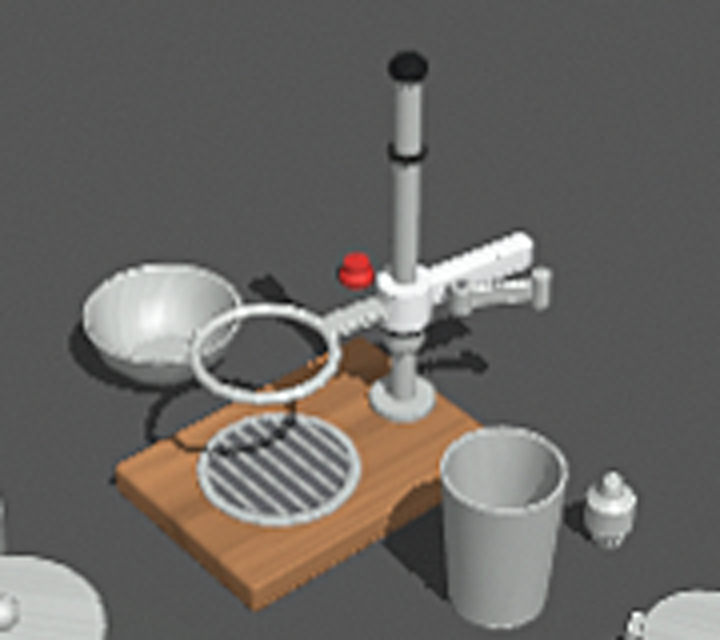

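View pics/top2.png

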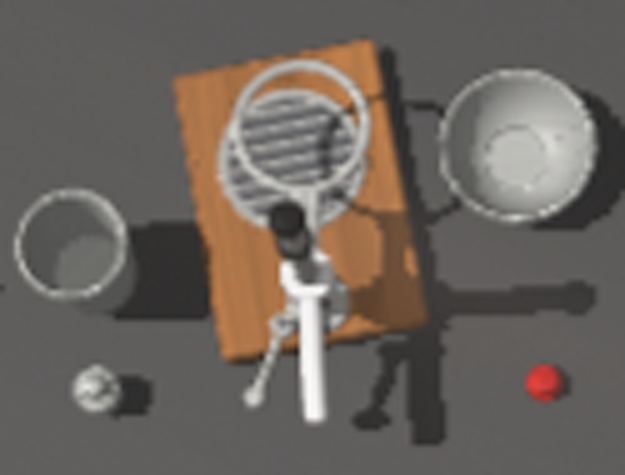

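```bash
cat > fit.py <<'E'
from h import *
from scipy.optimize import least_squares
S=dict(np.load('pics/last_scene.npz'));T=dict(np.load('pics/last_top.npz'))
def fit(d):
    P=cloud(d).reshape(-1,3);col=d['color'].reshape(-1,3).astype(float)
    near=(np.abs(P[:,0]-700)<180)&(np.abs(P[:,1]-130)<140)&(d['z_map'].reshape(-1)>0)
    b=near&(col[:,0]>col[:,2]*1.6)&(abs(P[:,2]-22)<7)&(col[:,0]<230)
    rect=cv2.minAreaRect(P[b,:2].astype(np.float32))
    cam=d['world_from_camera'][:3,3]
    p=near&(P[:,2]>135)&(P[:,2]<272)&(np.hypot(P[:,0]-652,P[:,1]-128)<30)
    f=least_squares(lambda q:np.hypot(P[p,0]-q[0],P[p,1]-q[1])-8,[650,128],loss='soft_l1').x
    print('rect',rect,b.sum(),'z',np.median(P[b,2]),'post',f,p.sum())
    h=near&(abs(P[:,2]-116)<6)&(P[:,0]<f[0]-25)&(P[:,0]>f[0]-100)
    print('handle-ish pts',h.sum()); H=P[h]
    print(H[np.argsort(H[:,0])][::max(1,h.sum()//25)].round(0).tolist())
    r_=near&(abs(P[:,2]-105)<18)&(P[:,0]>f[0]+50)&(np.hypot(P[:,0]-f[0],P[:,1]-f[1])<155)
    R=P[r_]
    if len(R)>20:
        g=least_squares(lambda q:np.hypot(R[:,0]-q[0],R[:,1]-q[1])-42,[f[0]+100,f[1]],loss='soft_l1').x
        print('ring',g,np.median(R[:,2]),'dir',np.arctan2(g[1]-f[1],g[0]-f[0]),np.hypot(*(g-f)))
    # tray
    dark=near&(abs(P[:,2]-33)<15)
    t=near&(abs(P[:,2]-27)<6)&(np.ptp(col,axis=1)<25)&(col.mean(1)>60)
    if t.sum()>20:
        rr=cv2.minEnclosingCircle(P[t,:2].astype(np.float32));print('tray',rr,t.sum(), P[t].mean(0))
fit(S);fit(T)
from scipy.spatial.transform import Rotation as R
for pos in [(575,130,113),(575,130,220)]:
  for q in [[1,0,0,0],[0,1,0,0]]:
    print(pos,q,kin.solve_ik(pos,q))
E
python3 fit.py
```

```text
rect ((724.4609375, 139.4008026123047), (201.87802124023438, 144.40914916992188), 11.17910385131836) 1849 z 23.723833057377192 post [649.86747261 122.66906665] 330
handle-ish pts 181
[[557.0, 120.0, 112.0], [562.0, 124.0, 111.0], [567.0, 117.0, 114.0], [570.0, 154.0, 118.0], [572.0, 124.0, 117.0], [574.0, 160.0, 118.0], [575.0, 116.0, 116.0], [577.0, 119.0, 116.0], [579.0, 112.0, 115.0], [582.0, 117.0, 116.0], [586.0, 152.0, 113.0], [587.0, 111.0, 114.0], [591.0, 122.0, 113.0], [595.0, 148.0, 111.0], [597.0, 122.0, 112.0], [599.0, 150.0, 113.0], [602.0, 127.0, 115.0], [605.0, 116.0, 118.0], [608.0, 127.0, 110.0], [611.0, 127.0, 114.0], [613.0, 116.0, 117.0], [616.0, 125.0, 115.0], [618.0, 119.0, 115.0], [620.0, 142.0, 115.0], [621.0, 125.0, 114.0], [623.0, 114.0, 113.0]]
ring [749.17299547 132.02571287] 108.40248518893122 dir 0.09394346296667441 99.74534424261344
tray ((687.4090576171875, 128.5391845703125), 179.0505828857422) 1074 [738.05016062 136.4098902   27.78226288]
rect ((720.1546630859375, 141.1800537109375), (201.57644653320312, 138.87469482421875), 11.480884552001953) 1099 
[... 712 characters left out ...]
 117.0], [621.0, 119.0, 112.0]]
ring [746.66993215 134.02218081] 108.08520275655383 dir 0.07283505104974461 99.43654786043516
tray ((689.3146362304688, 134.6410675048828), 177.17918395996094) 533 [739.5769325  130.58568105  26.85388531]
(575, 130, 113) [1, 0, 0, 0] [ 0.45803909  0.54405881 -0.98207829  1.66098792  0.48030513  1.19896253
 -2.20797222]
(575, 130, 113) [0, 1, 0, 0] [ 0.49949963  0.57756768 -1.0491239   1.65915776  0.52859373  1.21860724
  0.90201339]
(575, 130, 220) [1, 0, 0, 0] [ 0.50016904  0.45028968 -1.04498185  1.53763995  0.39337095  1.38118032
 -2.14694539]
(575, 130, 220) [0, 1, 0, 0] [ 0.53273746  0.47566636 -1.10075823  1.53625347  0.42770833  1.39328516
  0.97158018]
```

```bash
cat > look.py <<'E'
from h import *
from scipy.spatial.transform import Rotation as R
tgt=np.array([640,128,160.])
Tc=np.array(viewer.get_image('wrist')['T_tool_cam'])
for b,dist in [(.8,330),(.7,330),(.6,330),(.8,380),(.5,330),(.4,330)]:
    rot=R.from_euler('zy',[0.1,-b])*R.from_quat([0,1,0,0])
    M=rot.as_matrix(); cam=tgt-dist*M@Tc[:3,2]; p=cam-M@Tc[:3,3]
    q=kin.solve_ik(p,rot.as_quat())
    print(b,dist,p.round(),q)
    if q is not None: break
r.goto_joints(q)
r.hold(.3)
M=R.from_quat(r.read_tool_rot()).as_matrix();p=r.read_eef_pos()
d=snap('wrist');W=np.eye(4);W[:3,:3]=M;W[:3,3]=p
W=W@d['T_tool_cam'];np.save('pics/W.npy',W)
save('w1',d['color']);print(r.read_time_s(),p,d['fx'],W[:3,3])
E
python3 look.py
```

```text
0.8 330 [509. 127. 267.] [-0.13695331 -0.38141594 -0.37122892  2.29442997  0.47533531  0.54297727
  0.81114641]
3.375 [509.25845752 126.41396094 266.63503042] 396.61608158072073 [354.75571577 119.56827681 325.66535664]
```

View pics/w1.png

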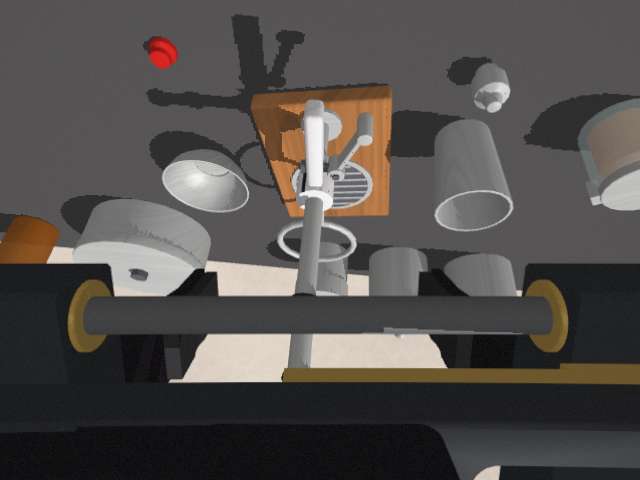

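The wrist picture is upside down: the handle runs (315,110)-(312,190), the roll is at about (365,125), and the collar top is at about (314,200). The gripper bar at rows 295-335 hides the marker ring. I'll fit the arm from this view, then aim higher to see the mark.

```bash
cat > look2.py <<'E'
from h import *
from scipy.spatial.transform import Rotation as R
d=dict(np.load('pics/last_wrist.npz'));W=np.load('pics/W.npy');P=cloud(d,W)
for uv in [(315,115),(314,140),(313,165),(365,118),(365,130),(335,176),(310,230),(310,250),(490,80),(315,205)]:print(uv,P[uv[1],uv[0]].round(1))
Q=P[60:262].reshape(-1,3)
p=(Q[:,2]>135)&(Q[:,2]<270)&(np.hypot(Q[:,0]-649,Q[:,1]-125)<30)
from scipy.optimize import least_squares
f=least_squares(lambda q:np.hypot(Q[p,0]-q[0],Q[p,1]-q[1])-8,[650,128],loss='soft_l1').x;print('post',f,p.sum())
h=(abs(Q[:,2]-116)<3)&(Q[:,0]<625)&(Q[:,0]>560)&(abs(Q[:,1]-119)<14)
H=Q[h];k=np.polyfit(H[:,0],H[:,1],1);print('handle line',k,h.sum(),np.polyval(k,[573,649]),H[:,2].mean(), 'minx',H[:,0].min())
l=(abs(Q[:,2]-110)<14)&(Q[:,1]>138)&(Q[:,1]<175)&(Q[:,0]<600)&(Q[:,0]>540)
L=Q[l];print('roll',l.sum(),L.min(0),L.max(0),np.median(L,0))
tgt=np.array([648,128,285.]);Tc=d['T_tool_cam']
for b,dist in [(.9,320),(.8,320),(.7,320),(.6,320),(.5,320)]:
    rot=R.from_euler('zy',[0.1,-b])*R.from_quat([0,1,0,0])
    M=rot.as_matrix(); cam=tgt-dist*M@Tc[:3,2]; q_=cam-M@Tc[:3,3]
    q=kin.solve_ik(q_,rot.as_quat());print(b,q_.round(),q)
    if q is not None:break
r.goto_joints(q);r.hold(.3)
M=R.from_quat(r.read_tool_rot()).as_matrix();p=r.read_eef_pos()
d=snap('wrist');W=np.eye(4);W[:3,:3]=M;W[:3,3]=p
W=W@d['T_tool_cam'];np.save('pics/W.npy',W)
save('w2',d['color']);print(r.read_time_s(),p)
E
python3 look2.py
```

```text
(315, 115) [553.5 116.3 112.6]
(314, 140) [573.4 117.1 117. ]
(313, 165) [602.  118.  116.6]
(365, 118) [562.5 153.  100.7]
(365, 130) [563.1 153.3 112.2]
(335, 176) [613.1 137.  116.6]
(310, 230) [638.1 120.7 155.8]
(310, 250) [637.6 122.2 174.8]
(490, 80) [573.4 261.5  28.8]
(315, 205) [638.3 123.  130.1]
post [646.6176243  121.59283065] 954
handle line [ 0.09281317 63.17104186] 995 [116.35299068 123.40679192] 115.8868707412613 minx 560.0102876619956
roll 740 [561.10908154 140.52986952  96.04750106] [599.89575994 159.13722409 118.78189324] [566.57683815 150.16881427 110.5825066 ]
0.9 [516. 127. 374.] [-0.169802   -0.47889614 -0.32326353  2.18121161  0.42927893  0.65091278
  0.91013894]
4.2333 [516.3571591  127.0157596  373.17758235]
```

View pics/w2.png

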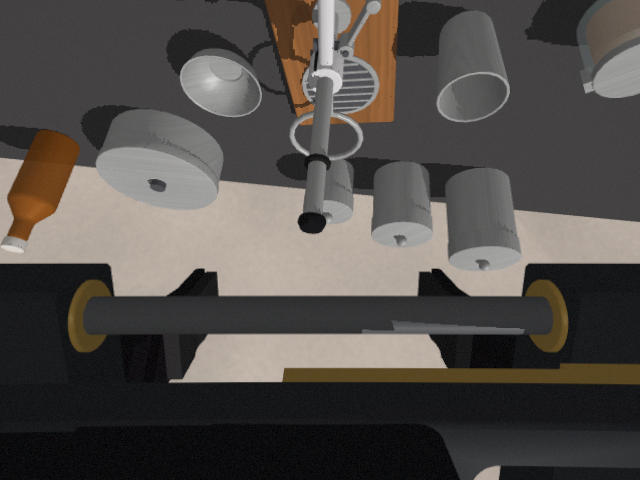

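The picture shows the marker ring at (317,160), the collar top at (325,78) and the post top at (313,222). Next I'll read the heights along the post.

```bash
cat > mk.py <<'E'
from h import *
d=dict(np.load('pics/last_wrist.npz'));W=np.load('pics/W.npy');P=cloud(d,W);c=d['color'].mean(-1)
for v in list(range(60,92,1))+list(range(148,172))+[215,225,230]:
    u=round(np.interp(v,[78,160,222],[325,317,313]));s=slice(u-2,u+3)
    print(v,c[v,s].mean().round(), np.median(P[v,s],0).round(1))
E
python3 mk.py
python3 - <<'E'
from h import *
S=dict(np.load('pics/last_scene.npz'));P=cloud(S);c=S['color'].mean(-1)
for v in list(range(244,254))+list(range(260,276))+list(range(294,306)): print(v,c[v,320:324].mean().round(),np.median(P[v,320:324],0).round(1))
E
```

```text
60 202.0 [624.7 120.  116. ]
61 201.0 [625.2 120.1 116.3]
62 194.0 [626.9 120.2 116. ]
63 195.0 [628.1 120.3 115.7]
64 198.0 [628.3 120.4 116.6]
65 168.0 [629.  120.5 117.2]
66 128.0 [629.8 120.6 117.5]
67 132.0 [630.2 120.6 118.5]
68 159.0 [630.4 120.7 119.4]
69 197.0 [630.1 120.8 121.2]
70 212.0 [631.4 120.9 120.8]
71 210.0 [632.2 121.  121.2]
72 210.0 [633.9 121.1 120.5]
73 209.0 [635.2 121.2 120.6]
74 210.0 [636.1 121.3 120.6]
75 206.0 [637.4 121.4 120.8]
76 174.0 [638.7 121.5 120.6]
77 102.0 [639.6 121.6 120.9]
78 99.0 [639.1 121.7 122.8]
79 98.0 [639.2 121.8 123.9]
80 99.0 [638.2 121.8 126.4]
81 100.0 [638.9 121.9 126.6]
82 100.0 [639.4 122.  127.4]
83 100.0 [639.3 122.1 129. ]
84 97.0 [638.5 121.3 130.8]
85 98.0 [638.5 121.3 132.2]
86 99.0 [639.5 121.4 132.5]
87 98.0 [638.6 121.5 134.3]
88 99.0 [638.8 121.6 135.5]
89 99.0 [639.4 121.7 136.2]
90 98.0 [638.9 121.8 138.1]
91 99.0 [639.2 121.9 139. ]
148 95.0 [638.  121.3 205.2]
149 94.0 [638.9 121.4 205.4]
150 93.0 [638.9 121.5 206.4]
151 94.0 [638.9 121.6 207.6]
152 94.0 [639.4 121.7 208.5]
153 76.0 [638.  121.7 210.3]
154 38.0 
[... 1032 characters left out ...]
129.7 230.9]
265 165.0 [654.5 130.  228.9]
266 167.0 [651.1 128.9 223.8]
267 173.0 [652.9 129.4 222.6]
268 140.0 [652.7 130.4 219.8]
269 30.0 [653.5 130.8 217.4]
270 42.0 [654.1 130.9 214.8]
271 109.0 [653.3 128.9 210.7]
272 160.0 [652.3 130.8 208.1]
273 169.0 [652.2 129.3 203.7]
274 166.0 [652.9 129.3 201.8]
275 167.0 [652.8 131.8 200.5]
294 170.0 [650.7 129.5 142.1]
295 168.0 [651.6 128.3 138.9]
296 166.0 [651.2 130.3 137.1]
297 164.0 [651.4 130.  134. ]
298 162.0 [652.1 131.5 131.8]
299 160.0 [652.  129.5 128.1]
300 162.0 [651.1 128.4 123.3]
301 225.0 [649.8 128.2 120. ]
302 249.0 [651.9 130.8 120. ]
303 242.0 [655.1 137.  121.5]
304 226.0 [655.8 139.7 121.8]
305 214.0 [655.1 135.4 114.9]
```

```bash
cat > look3.py <<'E'
from h import *
from scipy.spatial.transform import Rotation as R
d=dict(np.load('pics/last_wrist.npz'));Tc=d['T_tool_cam']
q=None
for b in (1.25,1.15,1.05,.95):
  for dist in (230,260,290):
    for yaw in (.1,.4,-.2,-.5):
      rot=R.from_euler('zy',[yaw,-b])*R.from_quat([0,1,0,0])
      M=rot.as_matrix(); cam=np.array([647.5,124,262])-dist*M@Tc[:3,2]; p=cam-M@Tc[:3,3]
      q=kin.solve_ik(p,rot.as_quat())
      if q is not None:break
    if q is not None:break
  if q is not None:break
print(b,dist,yaw,p,q)
r.goto_joints(q);r.hold(.3)
M=R.from_quat(r.read_tool_rot()).as_matrix();p=r.read_eef_pos()
d=snap('wrist');W=np.eye(4);W[:3,:3]=M;W[:3,3]=p
W=W@d['T_tool_cam'];np.save('pics/W.npy',W)
save('w3',d['color']);print(r.read_time_s(),p,W[:3,3])
E
python3 look3.py
```

```text
1.15 230 0.1 [586.47361936 125.36706093 299.99447091] [-0.27888394 -0.26217409 -0.26410017  2.37082189  1.64681789  0.45272539
 -0.28843851]
5.7 [586.54794453 125.31926482 300.4632621 ] [421.41543981 118.45009352 302.97634933]
```

View pics/w3.png

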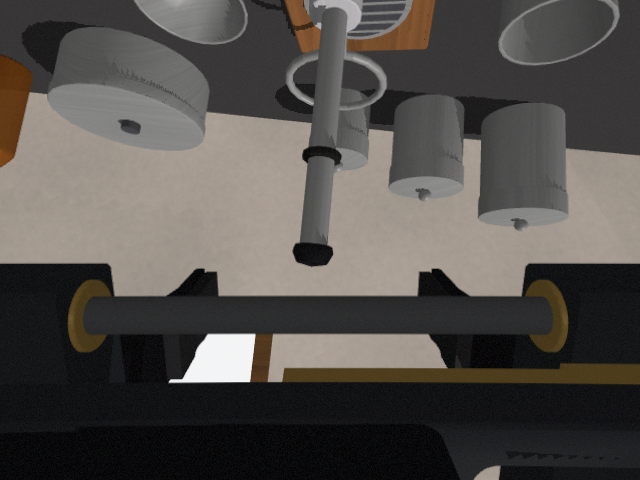

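The marker ring is now at (321,155), the collar top edge at (335,12) and the cap at (313,252). I'll fit these by projecting known geometry.

```bash
cat > mk2.py <<'E'
from h import *
d=dict(np.load('pics/last_wrist.npz'));W=np.load('pics/W.npy');P=cloud(d,W);c=d['color'].mean(-1)
def proj(X):
    Q=(np.atleast_2d(X)-W[:3,3])@W[:3,:3]; s=Q[:,:2]/Q[:,2:]; s=s*(1+d['k1']*(s**2).sum(1,keepdims=True))
    return s*[d['fx'],d['fy']]+[d['cx'],d['cy']]
Q=P[30:240,280:350].reshape(-1,3)
p=(Q[:,2]>135)&(Q[:,2]<268)&(abs(Q[:,2]-213)>8)&(np.hypot(Q[:,0]-649,Q[:,1]-125)<30)
from scipy.optimize import least_squares
f=least_squares(lambda q:np.hypot(Q[p,0]-q[0],Q[p,1]-q[1])-8,[650,124],loss='soft_l1').x;print('post',f,p.sum())
v=(W[:2,3]-f);v/=np.hypot(*v)
pt=lambda rad,z:[*(f+rad*v),z]
for n,a in dict(col_front=(17,120),col_junc=(8,120),top_front12=(12,280),top_back=(-12,280),m210lo=(12,210),m210hi=(12,216),m210hj=(8,216),m212lo=(12,212),m212hi=(12,218),m212hj=(8,218)).items():print(n,proj(pt(*a)).round(2))
for V in [*range(0,24),*range(142,168),*range(232,272,1)]:
    zz=np.interp(V,[12,155,252],[335,321,313]);u=round(zz);print((V,int(c[V,u-1:u+2].mean()),np.median(P[V,u-2:u+3],0)[[0,2]].round(1).tolist()),end=' ')
E
python3 mk2.py
```

```text
post [646.79489335 121.66088258] 4851
col_front [[336.36  -5.74]]
col_junc [[335.29   5.7 ]]
top_front12 [[311.19 262.83]]
top_back [[310.79 267.11]]
m210lo [[322.62 141.01]]
m210hi [[321.68 150.96]]
m210hj [[321.43 153.62]]
m212lo [[322.31 144.31]]
m212hi [[321.37 154.29]]
m212hj [[321.13 156.91]]
(0, 178, [633.6, 120.7]) (1, 178, [633.8, 121.1]) (2, 178, [635.4, 120.2]) (3, 178, [635.7, 120.9]) (4, 178, [637.0, 120.3]) (5, 178, [637.4, 120.7]) (6, 166, [638.5, 120.6]) (7, 120, [639.0, 120.8]) (8, 84, [639.3, 121.0]) (9, 84, [638.0, 122.8]) (10, 85, [638.9, 123.0]) (11, 85, [639.0, 123.6]) (12, 85, [638.8, 124.4]) (13, 87, [639.1, 124.8]) (14, 87, [638.5, 126.0]) (15, 86, [638.8, 126.3]) (16, 86, [638.8, 126.9]) (17, 87, [638.9, 127.7]) (18, 85, [638.6, 128.7]) (19, 85, [638.5, 129.4]) (20, 85, [639.4, 129.3]) (21, 87, [639.0, 130.2]) (22, 87, [638.8, 131.2]) (23, 87, [638.9, 131.8]) (142, 83, [638.9, 208.9]) (143, 84, [638.5, 209.7]) (144, 85, [638.9, 210.1]) (145, 80, [638.6, 210.9]) (146, 41, [635.3, 212.8]) (147, 18, [635.6, 213.2]) (148, 11, [635.0, 214.3]) (149, 13, [635.2, 21
[... 824 characters left out ...]
5.3, 270.1]) (246, 10, [635.9, 270.7]) (247, 12, [634.8, 271.3]) (248, 14, [635.4, 271.8]) (249, 15, [635.1, 272.4]) (250, 14, [635.2, 272.8]) (251, 16, [636.3, 273.3]) (252, 15, [635.7, 273.9]) (253, 16, [635.8, 274.5]) (254, 16, [636.1, 275.0]) (255, 16, [636.1, 275.4]) (256, 18, [636.9, 275.9]) (257, 18, [637.5, 276.5]) (258, 19, [637.6, 276.9]) (259, 20, [637.5, 277.5]) (260, 20, [637.0, 278.1]) (261, 20, [637.7, 278.5]) (262, 20, [639.6, 278.9]) (263, 15, [641.8, 279.2]) (264, 22, [642.9, 279.7]) (265, 20, [644.8, 280.1]) (266, 109, [2129.3, 131.6]) (267, 149, [2126.4, 136.4]) (268, 157, [2130.5, 140.7]) (269, 157, [2128.4, 144.7]) (270, 158, [2131.7, 148.8]) (271, 157, [2128.6, 153.8])
```

```bash
cat > g.py <<'E'
from h import *
from scipy.spatial.transform import Rotation as R
POST=np.array([647.5,123.]);YAW=.197
def tool(swing,zc,yoff,x=-77):
    th=YAW+swing;c,s=np.cos(th),np.sin(th)
    p=POST+np.array([c*x-s*yoff,s*x+c*yoff])
    return np.array([*p,zc-8.]),(R.from_euler('z',th)*R.from_quat([0,1,0,0])).as_quat()
def wr(name):
    M=R.from_quat(r.read_tool_rot()).as_matrix();p=r.read_eef_pos()
    d=snap('wrist');W=np.eye(4);W[:3,:3]=M;W[:3,3]=p;W=W@d['T_tool_cam'];np.save('pics/W.npy',W);save(name,d['color']);return d,W
E
python3 - <<'E'
from g import *
p,q=tool(-.104,178,18.3)
r.move_to(p+[-30,0,110],q);r.move_to(p,q)
r.hold(.2);d,W=wr('w4')
P=cloud(d,W).reshape(-1,3);t,_=tool(-.104,105,0)
Tt=np.linalg.inv(W@np.linalg.inv(d['T_tool_cam']))
L=P@Tt[:3,:3].T+Tt[:3,3]   # tool coords
s=(abs(P[:,2]-116)<5)&(np.hypot(P[:,0]-t[0],P[:,1]-t[1])<70)&(P[:,0]<620)
H=L[s&(L[:,1]<5)]
print('handle',len(H));
for a in range(-40,41,8):
    k=(abs(H[:,0]-a)<4); 
    if k.sum()>5:print(a,np.percentile(H[k,1],[3,50,97]).round(1))
G=L[s&(L[:,1]>8)&(L[:,0]>-12)];print('roll',len(G),np.percentile(G,[3,50,97],axis=0).round(1).tolist())
print(r.read_time_s(),r.read_eef_pos(),p,r.read_force(),r.read_width())
E
```

```text
handle 2106
-40 [-23.7  -3.7   2.5]
-16 [-25.4 -18.3 -11.9]
-8 [-25.  -18.3 -11.8]
0 [-24.8 -18.  -11.7]
8 [-24.7 -17.9 -11.6]
16 [-24.4 -18.2 -11.9]
roll 483 [[-10.7, 13.2, 53.6], [0.4, 18.0, 55.1], [6.0, 24.0, 60.7]]
7.9917 [569.78844866 134.4351561  171.92112269] [569.1332988  134.07023679 170.        ] [0.37466377 0.67561986 0.19445663] 86.93902970968401
```

View pics/w4.png

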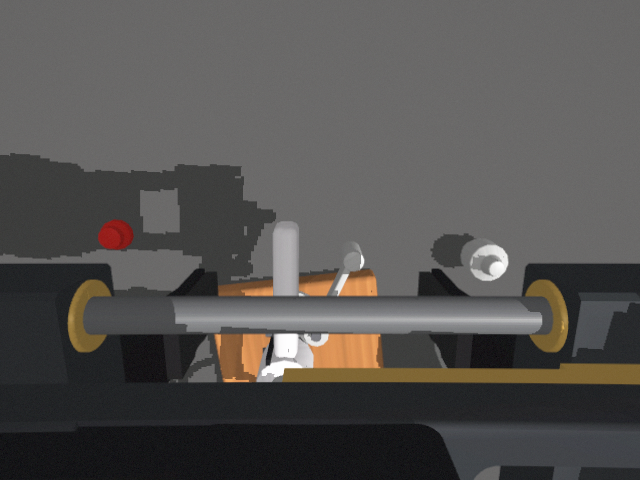

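The handle lies at -25 to -11.7 mm and the roll's outer edge at +24 mm across the jaws, so the grip is centred; the picture shows the handle at (286,260) and the roll at (352,255) between the open fingers. Now I descend and grip lightly.

```bash
python3 - <<'E'
from g import *
p,q=tool(-.104,105,18.3)
print(r.line_to(p,max_speed=80,force_limit=12));print(r.read_eef_pos(),p,r.read_force(),r.read_time_s())
hand.grab(5);r.hold(.2)
print('w',r.read_width(),r.read_force(),r.read_time_s(),r.read_eef_pos())
E
```

```text
False
[569.55560503 134.15049609  97.56679222] [569.1332988  134.07023679  97.        ] [0.33371468 0.54876054 0.09694101] 9.05
w 50.91335134695798 [ 0.44789086 -0.58551888  0.61288923] 9.9583 [569.12303121 134.09618316  97.02542872]
```

```bash
python3 - <<'E'
from g import *
hand.grab(6.5);yo=-7+r.read_width()/2
print('w',r.read_width(),yo)
for sw,z in [(-.104,150),(-.104,190),(0,190),(0,196.7)]:
    p,q=tool(sw,z,yo);print(r.line_to(p,q,max_speed=60),(r.read_eef_pos()-p).round(2),'w',round(r.read_width(),2),r.read_force().round(1),r.read_time_s())
r.hold(.3);print((r.read_eef_pos()-p).round(2))
d=snap('scene');im=cv2.resize(d['color'][230:390,220:400],None,fx=4,fy=4,interpolation=cv2.INTER_CUBIC);save('sc3',im)
t=snap('top');
P=cloud(d);c=d['color'].mean(-1)
for v in range(262,284):print((v,int(c[v,319:325].mean()),np.median(P[v,320:324],0).round(1).tolist()),end=' ')
E
```

```text
w 50.32755218857407 18.163776094287034
False [-0.08 -0.06 -0.23] w 50.57 [ 0.6 -0.5 -3.1] 11.075
False [-0.07 -0.03 -0.19] w 50.35 [-0.3 -1.9 -3.7] 11.8917
False [-0.61  0.07 -0.52] w 50.73 [-4.  -1.  -3.8] 12.175
False [-0.48  0.24  0.38] w 50.44 [-4.5 -0.8 -4.1] 12.4333
[-0.51  0.26  0.13]
(262, 155, [652.2, 128.8, 235.7]) (263, 156, [654.3, 130.2, 234.1]) (264, 156, [651.8, 128.2, 229.2]) (265, 156, [653.9, 131.9, 229.1]) (266, 159, [653.8, 131.7, 225.7]) (267, 159, [652.3, 128.1, 220.9]) (268, 119, [650.7, 125.7, 215.7]) (269, 17, [652.8, 130.3, 216.5]) (270, 57, [655.2, 133.4, 216.1]) (271, 208, [654.8, 132.1, 212.7]) (272, 254, [654.9, 134.8, 211.5]) (273, 236, [657.8, 137.3, 210.8]) (274, 203, [656.7, 138.0, 208.3]) (275, 207, [657.4, 138.8, 206.5]) (276, 208, [657.6, 138.2, 203.5]) (277, 209, [657.2, 139.6, 201.1]) (278, 208, [656.0, 136.3, 195.3]) (279, 208, [656.3, 138.5, 194.7]) (280, 210, [656.4, 137.6, 191.7]) (281, 218, [657.9, 139.2, 189.0]) (282, 195, [655.7, 136.3, 184.4]) (283, 103, [656.0, 137.0, 181.1])
```

View pics/sc3.png

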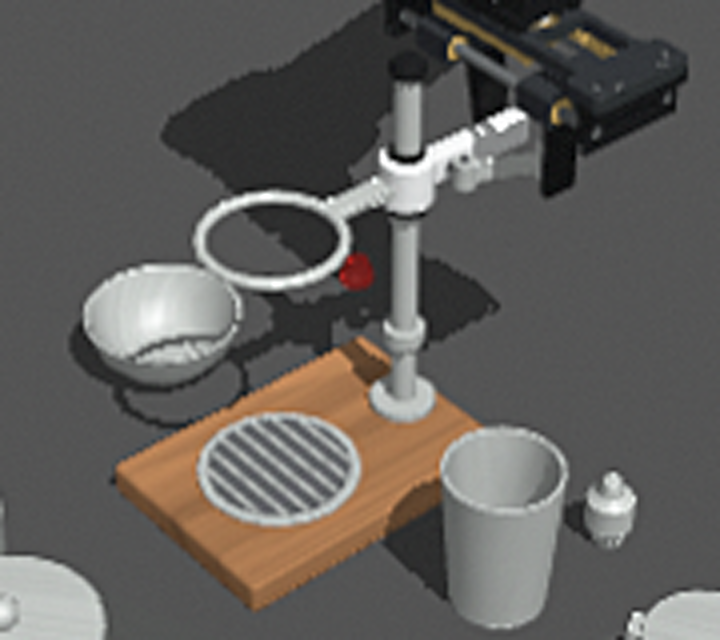

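The picture shows the collar's top face touching the underside of the marker ring at about (406,157) in the crop, and the dripper ring above the tray. Next I'll check height and swing numerically.

```bash
python3 - <<'E'
from g import *
from scipy.optimize import least_squares
d=dict(np.load('pics/last_scene.npz'));W=d['world_from_camera']
def proj(X):
    Q=(np.atleast_2d(X)-W[:3,3])@W[:3,:3]; s=Q[:,:2]/Q[:,2:]; s=s*(1+d['k1']*(s**2).sum(1,keepdims=True))
    return s*[d['fx'],d['fy']]+[d['cx'],d['cy']]
f=np.array([649.9,122.7]);v=W[:2,3]-f;v/=np.hypot(*v);pt=lambda rad,z:[*(f+rad*v),z]
for n,a in dict(colj0=(8,120),colf0=(17,120),topback=(-12,280),colf1=(17,211.7),m12=(12,211.7),m8=(8,211.7),m8hi=(8,217.7),m12hi=(12,217.7)).items():print(n,proj(pt(*a)).round(2)[0])
P0=cloud(d);c=d['color'].astype(float).mean(-1)
print('cap rows',c[240:250,321].round())
for nm in ('scene','top'):
    e=dict(np.load(f'pics/last_{nm}.npz'));P=cloud(e).reshape(-1,3)
    R_=P[(abs(P[:,2]-196)<14)&(np.hypot(P[:,0]-745,P[:,1]-143)<60)]
    R_=R_[R_[:,0]>690]
    for _ in range(3):
        g=least_squares(lambda q:np.hypot(R_[:,0]-q[0],R_[:,1]-q[1])-42,[745,143],loss='soft_l1').x
        R_=R_[abs(np.hypot(R_[:,0]-g[0],R_[:,1]-g[1])-42)<7]
    # tray: grey points at z 22-32
    T=P[(abs(P[:,2]-28)<5)&(np.hypot(P[:,0]-745,P[:,1]-143)<58)&(np.ptp(e['color'].reshape(-1,3).astype(float),axis=1)<30)]
    q=np.percentile(T[:,:2],[2,98],axis=0)
    print(nm,'ring',g,len(R_),np.median(R_[:,2]),'tray',q.mean(0),cv2.minEnclosingCircle(T[:,:2].astype(np.float32)))
E
```

```text
colj0 [320.39 301.86]
colf0 [320.35 304.14]
topback [321.4  241.57]
colf1 [320.87 273.  ]
m12 [320.89 271.78]
m8 [320.91 270.81]
m8hi [320.95 268.7 ]
m12hi [320.93 269.66]
cap rows [47. 49. 41. 33. 34. 32. 35. 35. 33. 20.]
scene ring [748.72532205 142.87866456] 290 197.81272594094503 tray [747.83960511 144.68260504] ((747.495849609375, 141.95315551757812), 52.0241584777832)
top ring [745.69123184 143.0946617 ] 167 198.1139070304214 tray [750.01587217 144.0207159 ] ((748.1803588867188, 146.284912109375), 51.70622634887695)
```

Height and swing agree with the mark within about 1 mm and 0.01 rad. I'll lower the arm 0.6 mm, pause there, then start the squeeze in stages and re-centre the swing between them.

```bash
python3 - <<'E'
from g import *
Z=196.1
w=r.read_width();p,q=tool(.01,Z,-7+w/2);r.line_to(p,q,max_speed=20)
r.hold(1.5);print('hold',(r.read_eef_pos()-p).round(2),'w',r.read_width(),r.read_force().round(1),r.read_time_s())
for s in (9,11,13):
    hand.grab(s);r.hold(.2);w=r.read_width()
    print(s,'w',round(w,2),'lever',round(np.arcsin((w-31)/50),3),r.read_force().round(1),(r.read_eef_pos()-p).round(2),r.read_time_s())
    if w<46: break
E
```

```text
hold [-0.46  0.09  0.06] w 50.655137598615525 [-5.4 -1.5 -4.2] 14.5833
9 w 50.56 lever 0.402 [-5.  -1.  -4.1] [-0.45  0.02  0.06] 15.0
11 w 50.26 lever 0.395 [-5.4 -2.3 -3.3] [-0.42 -0.01  0.07] 15.4167
13 w 42.61 lever 0.234 [-8.   2.2 -3.3] [-1.2   1.58 -0.14] 15.95
```

```bash
python3 - <<'E'
from g import *
Z=196.1
p,q=tool(0.005,Z,8.5+.6);r.line_to(p,q,max_speed=40);r.hold(.1)
print((r.read_eef_pos()-p).round(2),'w',r.read_width(),r.read_force().round(1),r.read_time_s())
hand.grab(28);r.hold(.4)
print((r.read_eef_pos()-p).round(2),'w',r.read_width(),r.read_force().round(1),r.read_wrist_torque(),r.read_time_s())
d=snap('scene');im=cv2.resize(d['color'][230:390,220:400],None,fx=4,fy=4,interpolation=cv2.INTER_CUBIC);save('sc4',im)
t=snap('top')
from scipy.optimize import least_squares
c=d['color'].mean(-1)
for v in range(266,277):print((v,int(c[v,319:325].mean())),end=' ')
for nm in ('scene','top'):
    e=dict(np.load(f'pics/last_{nm}.npz'));P=cloud(e).reshape(-1,3)
    R_=P[(abs(P[:,2]-196)<14)&(np.hypot(P[:,0]-745,P[:,1]-143)<60)]
    R_=R_[R_[:,0]>690]
    for _ in range(3):
        g=least_squares(lambda q:np.hypot(R_[:,0]-q[0],R_[:,1]-q[1])-42,[745,143],loss='soft_l1').x
        R_=R_[abs(np.hypot(R_[:,0]-g[0],R_[:,1]-g[1])-42)<7]
    print(nm,'ring',g,np.median(R_[:,2]))
E
```

```text
[-1.13  1.45 -0.18] w 38.36473372253302 [-8.4  2.  -4.4] 16.425
[-1.32  0.92 -0.7 ] w 29.183276209340665 [-7.1  1.1 -8.5] [0.40422777 1.33764711 0.08993443] 17.0667
(266, 159) (267, 159) (268, 120) (269, 21) (270, 31) (271, 192) (272, 253) (273, 242) (274, 222) (275, 206) (276, 207) scene ring [748.74827956 140.34218448] 195.848241216352
top ring [746.00376147 140.74089992] 196.33921285600422
```

View pics/sc4.png

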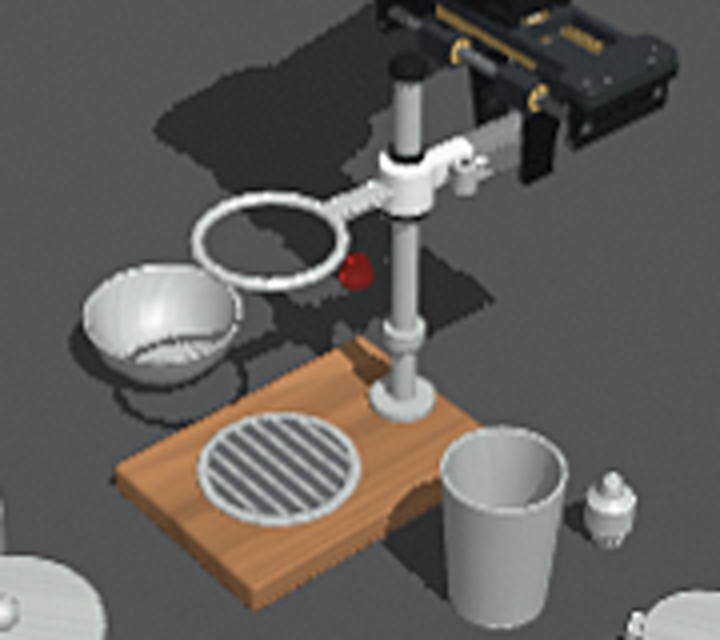

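The picture shows the lever lying alongside the handle between the fingers. The collar top is right under the marker ring at (406,157), and the other objects look unmoved. One last drift check, then I hand in.

```bash
python3 - <<'E'
from g import *
a=r.read_eef_pos();r.hold(.6);b=r.read_eef_pos()
print((b-a).round(2),r.read_width(),r.read_force().round(1),r.read_time_s())
if np.abs(b-a).max()<.5: job_done();print('done')
E
```

```text
[-0.01 -0.01 -0.04] 29.07558402193171 [-6.1  1.7 -7.9] 17.7667
the job is handed in; nothing more can be done
done
```

The job is handed in at about 17.8 s on the robot's clock. The arm is held at the mark with its lever shut, and handle and lever are still gripped at 28 N.

**What I did:**
- I gripped handle and lever at 5–6.5 N, with the lever about 0.4 rad open.
- I raised the arm and swung it so the dripper ring was over the tray, then held it at the mark for 1.5 s with the lever still open.
- I closed the lever part way with 13 N and re-centred the arm to cancel the swing. Then I squeezed it shut with 28 N.

**Last checks:**
- **Lever:** the finger opening read 29.1 mm, against 31 mm nominal for shut. I take that as fully shut; the 2 mm difference is unexplained.
- **Height:** the scene picture shows the collar top right under the marker ring, and I estimate it is within about 1 mm. My estimates of the mark's height disagreed: 211 to 212 mm from the wrist camera and 209.5 to 211 mm from the scene camera. The gripper's position put the collar at about 210.4 mm after the squeeze.
- **Swing:** the final squeeze left the dripper ring about 2.5 mm (roughly 0.025 rad) off its position before the squeeze. It is about 3 to 4 mm off the tray's centre. I left that, as the arm was already clamped.
- **Drift:** the tool moved less than 0.05 mm over the last 0.6 s.
- **Other objects:** those near the stand look unmoved in the last picture; I did not measure them.

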